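# Gauge the height of a resin block at the modelling bench

## Task

Check the height of the square resin block with the bridge gauge: pick the gauge up by its black grip, lower it over the block so that the sprung foot comes down on the middle of the block's top, and let go only once both legs stand on the cutting mat, so that the gauge is left standing there and showing the block's height. Leave the three resin parts where they lie.

Things in the scene. Friction and masses are not known exactly. Their poses are not given: they have to be found in the camera images.
- gauge_grip (a point): Centre of the upright black grip of a loose steel bridge gauge (0.44 kg) that stands on the green mat (mat top 3 mm above the work surface). Grip 26 mm along gauge x (grasp across this), 40 mm along y, 50 mm tall; this point is 25 mm above the beam on which it stands, 97 mm above the soles, straight over the foot. z up.
- gauge_sole (a point): Point between the soles of the gauge's two legs, below its foot. Legs at y = +57 and -57 mm, 98 mm clear between; soles 50 (x) by 16 mm (y). Beam 30 by 128 mm, underside 60 mm up. Round foot, 20 mm diameter, underside 5 mm up when free. A bar 9 mm above the foot's underside runs to y = +42 mm with a pin up through the beam; scale plate at y = +53 mm, top 118 mm up.
- foot (a joint): How far the gauge's sprung foot is pushed up, in m: 0 when free, 0.040 at the top. With the gauge standing on the mat it reads the height of the part under the foot less 0.005. The spring pushes down with 0.9 N at 0 and about 1.7 N at 0.025, well below the gauge's weight.
- block_mid (a point): Centre of a loose square block of cream resin lying on the mat, 44 x 44 mm and 30 mm high; this point is 15 mm above its underside. z up, x and y along its sides. This is the part to be gauged.
- strip_mid (a point): Centre of a loose flat strip of the same resin on the mat, 110 mm long (its y), 24 mm wide (its x), 12 mm high. A bystander.
- column_mid (a point): Centre of a loose model column (a round rod of 18 mm diameter with a square 22 mm collar at each end) of the same resin, lying on the mat, 94 mm long along its y, 22 mm high over the collars. A bystander.
Not all that is in view belongs to the job. Several things look just like the part that bears gauge_grip: the one meant starts nearest to the robot's base.

How it is judged:
By the outcome, as a careful person would: the job done as asked, in the order asked, and still so for the second after the job is handed in, with the robot touching nothing.
It also fails if it takes over 32 s, if anything falls off the work surface, if the arm or the gripper's body presses on something with over 40 N, if the wrist force passes 120 N, or if a joint passes its speed limit or range.

## Robot

A 6-joint arm with a two-finger parallel gripper is mounted at the origin on the work surface. World frame = base frame: x ahead of the robot, y to its left, z up, the work surface at z = 0. Lengths are in m, angles in rad, forces in N, time in s.
With the tool pointing down it reaches from about 0.275 to 0.725 m from the base axis. Payload 5.6 kg.
Tool frame: the origin (TCP) lies at the very end of the fingers, on their centre line; the grasp point (between the pads) lies behind it (hold_point_z is the z of the grasp point in the tool frame, in m); z points along the fingers, y is the line along which they close (so a half turn about z gives the same grasp; the last joint's range is limited). The gripper opens to 85 mm and grips with 20 to 120 N. Pads are 22 mm wide; open, the fingers measure 114 mm over their backs; the gripper's body (76 mm by 85 mm) begins 54 mm behind the grasp point. The pads swing forward as they close: fully open they stand 13 mm farther back than shut.
Start: joints at [-1.04, 0.255, 0.108, 0, -1.424, -0.285], TCP at [0.134, -0.533, 0.193] pointing down, gripper open.
Joint ranges: [-2.95, 2.95], [-1.21, 1.97], [-1.09, 1.5], [-2.87, 1.71], [-2.94, -0.07], [-3.05, 3.05]. Speed limits (rad/s): [2.57, 2.57, 3.14, 3.14, 3.14, 3.14].

## Interface

Orientations are given as a unit quaternion [w, x, y, z].
In Python, from workcell import * gives the robot as it stands.
- The arm moves only by the tool jog_arm, never from a script. Its argument "steps" is a list that holds one entry, the list of rows, each a list of 5 numbers: the shift along the tool's x, y, z normalised to -1 to 1, where 1 is 0.1 m, then the turn about the tool's z normalised to -1 to 1, where 1 is pi/2 rad, then the gripper command: -1 is fully open, 1 is shut, values between are in proportion. In form: [[[x, y, z, roll, hand], ...]]. A call has 1 to 8 rows; each row is the pose to reach, as a shift and turn from the pose commanded when the call began, along the tool's axes at that moment; what a row does not reach only later rows make up. A row lasts 1/12 s, in which the tool goes at most 41.7 mm and 7.16 degrees, less where a joint would pass 70% of its speed; a pose out of reach is approached as far as the arm can. A call with a number of a shift or a turn outside -1 to 1 is refused whole. A call with a gripper value outside its range is refused whole. The fingers move at their own pace and stop on an object; "squeeze" is the grip in N (left out, the last holds). Time passes only in rows, so rows that repeat a pose let the fingers close. It gives the time, the measured TCP pose, the force, the opening and the grip force at its end, in the units of the state.
- get_state(): the state, without advancing time (a new reading comes with each control period).
- grab_frame(name): name is "scene" or "top"; returns a dict with "color" (480x640x3 uint8, red, green, blue), "depth" (480x640 float32, m along the optical axis (not along the pixel's ray), 0 where there is no reading), "intrinsics" (3x3 intrinsics, pixels), "origin" and "orientation" of the camera in the world. Camera axes: x right, y down, z forward; pixel columns grow to the right and rows downward; lengths in m; the calibration is good to about 2 mm. A picture is of the moment at which its call begins.
- close_job(): hands the job in; it is judged then, once.
The state is a dict: "clock": time; "joints": joint angles; "dq": joint speeds; "joint_torque": joint torques, N m; "eef_pos": TCP position; "eef_rot": TCP orientation; "wrist_force": force on the tool from outside, world axes, zero at the start; "wrist_torque": the same for the moment, N m; "opening": opening from 0.0 (shut) to 1.0 (fully open); "grip_force": force on a finger pad.
Only numpy, scipy, OpenCV 4.12 (cv2) and the standard library are available. Lean on these libraries where they do the work, as an engineer would, in place of code of your own. Each camera call takes 0.05 s, during which the arm holds its last target. There are 200 camera calls.

## Working session

There is one attempt and no reset: what is moved stays moved. The work goes in short steps, Python scripts to look and compute and a tool call to move; the robot and the scene stay as the last step left them, time stands still between calls to the robot, and variables do not carry over. Pictures are saved under pics/ and viewed, at most 10 in all, crops included, and the job is handed in when it is done.

Besides the shell and the picture viewer there is one more tool, called after "Call:" in YAML: its name, and indented under it one key for each argument. jog_arm: Moves the arm, as the interface text tells. Scaled input: -1 to 1 covers 0.1 m each way for a shift and pi/2 rad each way for a turn. Its arguments: {"type":"object","properties":{"steps":{"type":"array","items":{"type":"array","items":{"type":"array","items":{"type":"number"}}}},"squeeze":{"type":"number"}},"required":["steps"]}

```bash
mkdir -p pics; python3 - <<'E'
from workcell import *
import cv2,numpy as np
s=get_state(); print({k:np.round(v,3).tolist() for k,v in s.items()})
for n in("scene","top"):
    f=grab_frame(n); np.savez(f"{n}.npz",**f)
    cv2.imwrite(f"pics/{n}0.png",f["color"][:,:,::-1]); print(n,f["intrinsics"],f["origin"],f["orientation"])
E
```

```text
{'clock': 0.0, 'joints': [-1.04, 0.256, 0.107, -0.0, -1.424, -0.285], 'dq': [-0.0, -0.002, 0.0, 0.001, -0.001, -0.0], 'joint_torque': [-0.0, -38.663, 23.794, 5.365, -0.006, -0.0], 'eef_pos': [0.134, -0.533, 0.192], 'eef_rot': [-0.0, -0.123, 0.992, 0.001], 'wrist_force': [-0.783, 0.093, 0.174], 'wrist_torque': [-0.028, -0.005, 0.033], 'grip_force': 0.0, 'opening': 0.999}
scene [[458.22016042   0.         319.17572301]
 [  0.         458.22016042 241.188757  ]
 [  0.           0.           1.        ]] [0.94922482 0.17515407 0.86275919] [-0.13840078  0.43852822  0.84477333 -0.27367179]
top [[574.85823518   0.         312.11766155]
 [  0.         574.85823518 246.78575837]
 [  0.           0.           1.        ]] [ 0.37565408 -0.15707718  1.60608934] [ 0.03379378 -0.7062428   0.70695287 -0.01722582]
```

View pics/scene0.png

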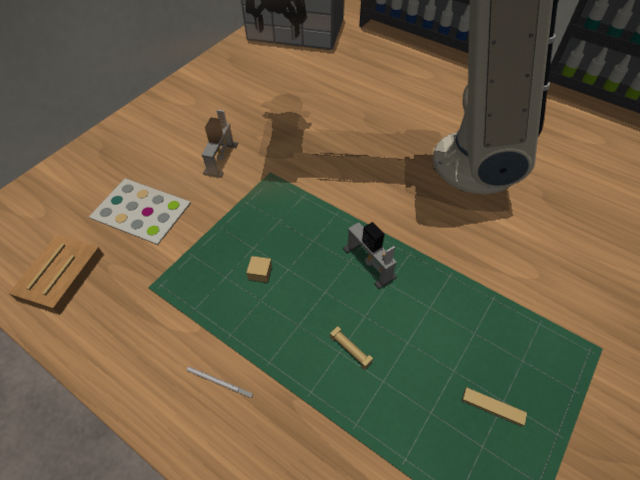

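View pics/top0.png

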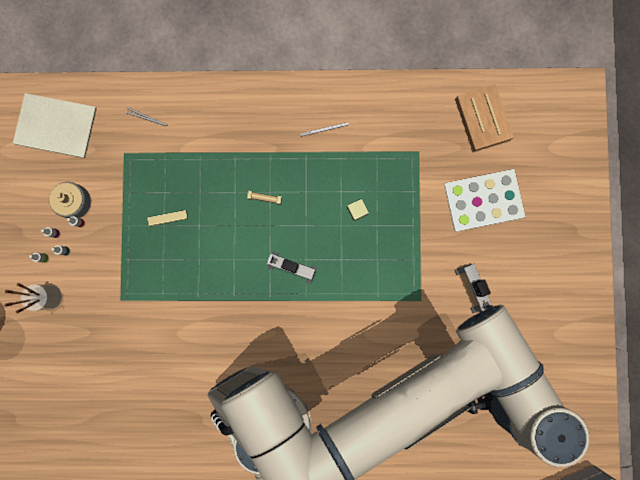

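Top view: there are two gauge candidates. One is on the mat with a black grip at (290,266); the other is off the mat at (480,288), with a grip that looks brownish in the scene view (215,130). The block is at (358,210), the column at (265,197) and the strip at (167,217). The description fits the one on the mat, so I'll measure both and check in a crop.

```bash
cat > h.py <<'E'
import numpy as np,cv2
from scipy.spatial.transform import Rotation as R
def load(n): return dict(np.load(f"{n}.npz"))
def rot(f): q=f["orientation"]; return R.from_quat([q[1],q[2],q[3],q[0]]).as_matrix()
def cloud(f):
    v,u=np.mgrid[:480,:640]; d=f["depth"].astype(float)
    p=np.stack([u,v,np.ones_like(u)],-1)@np.linalg.inv(f["intrinsics"]).T*d[...,None]
    return p@rot(f).T+f["origin"]
def plane(f,uv,z):
    r=np.c_[np.atleast_2d(uv),np.ones(len(np.atleast_2d(uv)))]@np.linalg.inv(f["intrinsics"]).T@rot(f).T
    return f["origin"]+r*((z-f["origin"][2])/r[:,2])[:,None]
def px(f,p):
    c=(np.atleast_2d(p)-f["origin"])@rot(f)@f["intrinsics"].T
    return c[:,:2]/c[:,2:]
def rect(m): # largest contour's min-area rect corners
    c=max(cv2.findContours(m.astype(np.uint8),cv2.RETR_EXTERNAL,cv2.CHAIN_APPROX_NONE)[0],key=cv2.contourArea)
    return cv2.boxPoints(cv2.minAreaRect(c)),cv2.contourArea(c)
E
python3 - <<'E'
from h import *
f=load("top"); s=load("scene")
P=cloud(f); hsv=cv2.cvtColor(f["color"],cv2.COLOR_RGB2HSV)
def win(u0,u1,v0,v1):
    m=np.zeros((480,640),bool); m[v0:v1,u0:u1]=1; return m
for nm,w in (("mat gauge",win(255,330,240,292)),("off gauge",win(450,500,258,310))):
    for lo,hi in((0.115,0.14),(0.06,0.10)):
        m=w&(P[...,2]>lo)&(P[...,2]<hi); q=P[m]
        if len(q)<5: continue
        print(nm,lo,len(q),q.mean(0).round(4),q.min(0).round(3),q.max(0).round(3), f["color"][m].mean(0).round())
        (c,sz,a)=cv2.minAreaRect(q[:,:2].astype(np.float32)); print(" rect",np.round(c,4),np.round(sz,3),round(a,1))
S,H,V=[hsv[...,i] for i in(1,0,2)]
for nm,w,z in(("block",win(335,380,190,230),.033),("strip",win(135,200,200,235),.015),("col",win(235,295,180,212),.025)):
    m=w&((hsv[...,0]<35)&(hsv[...,2]>120)); b,a=rect(m); q=plane(f,b,z); 
    e=q[1]-q[0];e2=q[2]-q[1]; print(nm,a,q.mean(0).round(4),np.linalg.norm(e).round(4),np.linalg.norm(e2).round(4),np.degrees(np.arctan2(e[1],e[0])).round(1),'z',np.median(P[m][:,2]).round(4))
a=f["color"][240:300,245:335]; b=s["color"][205:305,325:425]; c=s["color"][100:190,185:255]
r=lambda i:cv2.resize(i,None,fx=420/i.shape[0],fy=420/i.shape[0],interpolation=cv2.INTER_CUBIC)
im=np.hstack([r(a),r(b),r(c)]); im=cv2.resize(im,(790,int(im.shape[0]*790/im.shape[1])))
cv2.imwrite("pics/crop1.png",im[:,:,::-1])
E
```

```text
mat gauge 0.115 166 [ 0.4363 -0.0611  0.124 ] [ 0.418 -0.086  0.116] [ 0.462 -0.011  0.134] [54. 54. 54.]
 rect [ 0.4416 -0.0476] [0.074 0.026] 69.4
mat gauge 0.06 356 [ 0.4336 -0.0681  0.0754] [ 0.401 -0.126  0.062] [ 0.47  -0.     0.096] [170. 168. 163.]
 rect [ 0.4357 -0.0636] [0.128 0.03 ] 70.2
off gauge 0.115 158 [ 0.377  -0.5604  0.1217] [ 0.331 -0.588  0.115] [ 0.4   -0.544  0.129] [50. 45. 43.]
 rect [ 0.3625 -0.565 ] [0.071 0.027] 17.4
off gauge 0.06 423 [ 0.3823 -0.5558  0.0738] [ 0.321 -0.594  0.061] [ 0.44  -0.524  0.1  ] [136. 132. 128.]
 rect [ 0.3806 -0.5595] [0.122 0.032] 21.7
block 228.5 [ 0.5932 -0.246   0.033 ] 0.0432 0.0445 -63.4 z 0.0322
strip 304.0 [0.5731 0.2875 0.015 ] 0.1108 0.025 -78.8 z 0.0148
col 174.5 [0.6294 0.0143 0.025 ] 0.0226 0.0944 -10.1 z 0.0219
```

View pics/crop1.png

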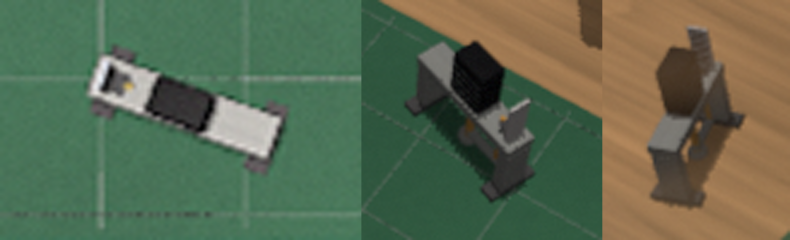

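The crop shows the mat gauge with a black grip, its scale plate at the world +y end (scene (390,255)), and the foot below. The other gauge is off the mat and 0.68 m from the base, against 0.44 m for this one. So I take the mat gauge: grip ≈ (0.436, -0.064), gauge y axis at 70°. Moving over it now.

Call:
jog_arm:
  steps:
    - [[-0.25,0.25,0,0,-1],[-0.5,0.5,0,0,-1],[-0.75,0.72,0,0,-1],[-1,0.95,0,0,-1],[-1,0.95,0,0,-1]]

```text
clock: 0.52
eef_pos: [0.2098, -0.4133, 0.1928]
eef_rot: [0.001, -0.124, 0.992, 0.0]
wrist_force: [-0.5, -0.7, -0.8]
opening: 1.002
grip_force: 0.0
```

Call:
jog_arm:
  steps:
    - [[-0.25,0.25,0,0,-1],[-0.5,0.5,0,0,-1],[-0.75,0.72,0,0,-1],[-1,0.95,0,0,-1],[-1,0.95,0,0,-1]]

```text
clock: 0.93
eef_pos: [0.2837, -0.297, 0.1926]
eef_rot: [0.001, -0.125, 0.992, 0.0]
wrist_force: [-0.7, -0.2, -0.2]
opening: 1.001
grip_force: 0.0
```

```bash
python3 - <<'E'
import workcell
from workcell import *
print([n for n in dir(workcell) if not n.startswith('_')], globals().get("hold_point_z"))
s=get_state(); print({k:np.round(v,3).tolist() for k,v in s.items()} if 'np' in globals() else s)
E
```

```text
['MotionError', 'close_job', 'get_state', 'grab_frame', 'hold_point_z'] -0.0187
{'clock': 0.9333, 'joints': array([-0.42445418, -0.02497659, -0.21378592, -0.00152934, -1.38141611,
       -0.89567088]), 'dq': array([-0.0852193 ,  0.02678614,  0.02051903,  0.03069412, -0.00328211,
        0.12130918]), 'joint_torque': array([  1.86974812, -22.30407357,  23.71636927,   5.19944787,
         0.06321629,  -1.07943367]), 'eef_pos': array([ 0.28372418, -0.29699664,  0.19258022]), 'eef_rot': array([ 6.35807184e-04, -1.24865094e-01,  9.92173404e-01,  4.91214963e-04]), 'wrist_force': array([-0.65867981, -0.21642364, -0.18095217]), 'wrist_torque': array([-0.06909546,  0.02796712,  0.01925736]), 'grip_force': 0.0, 'opening': 1.000588000367947}
```

Call:
jog_arm:
  steps:
    - [[-0.25,0.25,0,-0.08,-1],[-0.5,0.5,0,-0.16,-1],[-0.75,0.72,0,-0.24,-1],[-1,0.94,0,-0.31,-1],[-1,0.94,0,-0.31,-1]]

```text
clock: 1.35
eef_pos: [0.3578, -0.1818, 0.1923]
eef_rot: [0.0, -0.363, 0.932, 0.0]
wrist_force: [0.4, -0.5, -0.3]
opening: 1.002
grip_force: 0.0
```

```bash
cat > go.py <<'E'
import sys,numpy as np
from workcell import *
from scipy.spatial.transform import Rotation as R
def rel(x,y,z,yaw):   # yaw: desired world angle of tool y, deg; mod 180
    s=get_state(); q=s["eef_rot"]; M=R.from_quat([q[1],q[2],q[3],q[0]]).as_matrix()
    d=M.T@(np.array([x,y,z])-s["eef_pos"]); a=np.degrees(np.arctan2(M[1,1],M[0,1]))
    t=(yaw-a+90)%180-90
    print("tcp",s["eef_pos"].round(4),"tooly",a.round(1),"shift/0.1",(d/0.1).round(3),"roll",round(-t/90,3),"j",s["joints"].round(2),"t",s["clock"],"F",s["wrist_force"].round(1),"tilt",M[:,2].round(3))
if __name__=="__main__": rel(*map(float,sys.argv[1:]))
E
python3 go.py 0.4357 -0.0636 0.16 160
```

```text
tcp [ 0.3578 -0.1818  0.1923] tooly 132.6 shift/0.1 [-1.372  0.344  0.324] roll -0.305 j [-0.08 -0.04 -0.23 -0.   -1.38 -0.75] t 1.35 F [ 0.4 -0.5 -0.3] tilt [ 0.     0.001 -1.   ]
```

Call:
jog_arm:
  steps:
    - [[-0.25,0.09,0,-0.07,-1],[-0.5,0.18,0,-0.14,-1],[-0.75,0.26,0,-0.21,-1],[-1,0.344,0,-0.28,-1],[-1,0.344,0,-0.305,-1],[-1,0.344,0,-0.305,-1]]

```text
clock: 1.85
eef_pos: [0.4072, -0.092, 0.1922]
eef_rot: [-0.001, -0.571, 0.821, 0.0]
wrist_force: [-0.8, 0.2, 0.9]
opening: 1.003
grip_force: 0.0
```

```bash
python3 go.py 0.4357 -0.0636 0.16 160; python3 - <<'E'
from workcell import *
from h import *
f=grab_frame("scene"); np.savez("scene1.npz",**f)
P=cloud(load("scene")); print()
s=load("scene"); v,u=np.mgrid[:480,:640]
# grip top in scene view by depth, beam top, block top
for nm,w,lo,hi in(("griptop",(355,390,215,255),.121,.132),("beam",(335,405,215,290),.068,.080),("block",(240,280,250,290),.029,.036)):
    m=(u>w[0])&(u<w[1])&(v>w[2])&(v<w[3])&(P[...,2]>lo)&(P[...,2]<hi); q=P[m]
    c,sz,a=cv2.minAreaRect(q[:,:2].astype(np.float32)); print(nm,len(q),q.mean(0).round(4),np.round(c,4),np.round(sz,3),round(a,1))
im=cv2.resize(f["color"][150:320,300:480],None,fx=3,fy=3); cv2.imwrite("pics/s1.png",im[:,:,::-1])
E
```

```text
tcp [ 0.4072 -0.092   0.1922] tooly 159.6 shift/0.1 [-0.365 -0.168  0.322] roll -0.004 j [ 0.16 -0.01 -0.2  -0.   -1.38 -0.51] t 1.85 F [-0.8  0.2  0.9] tilt [-0.001 -0.    -1.   ]

griptop 220 [ 0.4349 -0.0586  0.1249] [ 0.4395 -0.0436] [0.073 0.027] 70.2
beam 486 [ 0.4394 -0.0574  0.0747] [ 0.4338 -0.0599] [0.128 0.031] 70.7
block 358 [ 0.5934 -0.2417  0.0332] [ 0.5921 -0.2425] [0.045 0.044] 25.0
```

View pics/s1.png

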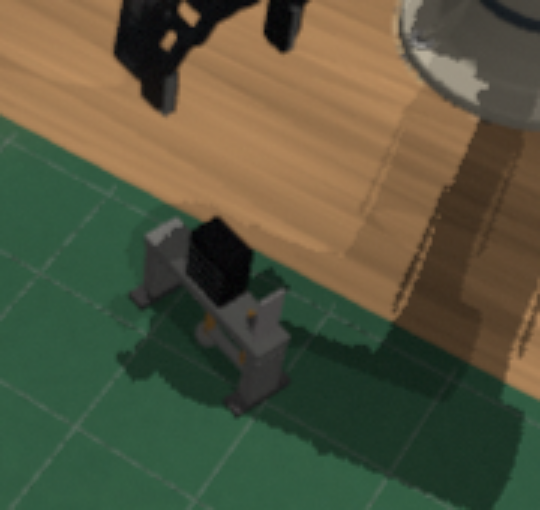

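The picture shows the open fingers at crop (145,90)/(285,25), short of the black grip at crop (218,255), with nothing in the way. The two cameras agree on gauge-to-block displacement: (0.158, -0.1825).

Call:
jog_arm:
  steps:
    - [[-0.2,-0.1,0.1,0,-1],[-0.38,-0.17,0.32,0,-1],[-0.38,-0.17,0.32,0,-1],[-0.38,-0.17,0.32,0,-1]]

```text
clock: 2.23
eef_pos: [0.4354, -0.0636, 0.1596]
eef_rot: [-0.002, -0.569, 0.822, 0.001]
wrist_force: [-0.3, 0.9, -0.3]
opening: 0.999
grip_force: 0.0
```

```bash
python3 go.py 0.435 -0.0617 0.083 160.3; python3 - <<'E'
from workcell import *
from h import *
f=grab_frame("scene"); im=cv2.resize(f["color"][150:320,300:480],None,fx=3,fy=3); cv2.imwrite("pics/s2.png",im[:,:,::-1])
E
```

```text
tcp [ 0.4354 -0.0636  0.1596] tooly 159.3 shift/0.1 [-0.018  0.008  0.766] roll -0.011 j [ 0.21  0.05 -0.22  0.   -1.3  -0.57] t 2.2333 F [-0.3  0.9 -0.3] tilt [-0.003 -0.001 -1.   ]
```

View pics/s2.png

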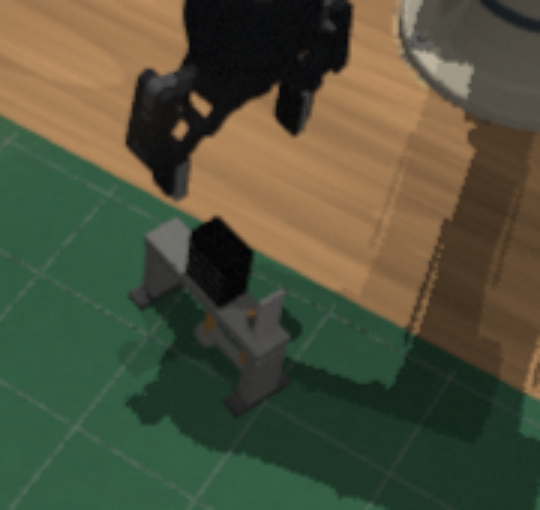

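Fingertips at crop (175,190) and (295,125) straddle the grip, with the grip at (218,250) below them. Going down.

Call:
jog_arm:
  steps:
    - [[-0.018,0.008,0.2,-0.01,-1],[-0.018,0.008,0.4,-0.01,-1],[-0.018,0.008,0.6,-0.01,-1],[-0.018,0.008,0.766,-0.01,-1],[-0.018,0.008,0.766,-0.01,-1],[-0.018,0.008,0.766,-0.01,-1]]

```text
clock: 2.78
eef_pos: [0.436, -0.0619, 0.0848]
eef_rot: [-0.0, -0.575, 0.818, -0.0]
wrist_force: [0.1, -0.1, 0.9]
opening: 1.002
grip_force: 0.0
```

```bash
python3 go.py 0.435 -0.0617 0.083 160.3; python3 - <<'E'
from workcell import *
from h import *
f=grab_frame("scene"); im=cv2.resize(f["color"][150:320,300:480],None,fx=3,fy=3); cv2.imwrite("pics/s3.png",im[:,:,::-1])
E
```

```text
tcp [ 0.436  -0.0619  0.0848] tooly 160.3 shift/0.1 [0.002 0.01  0.018] roll -0.0 j [ 0.22  0.1  -0.36  0.   -1.1  -0.56] t 2.7833 F [ 0.1 -0.1  0.9] tilt [ 0.    -0.001 -1.   ]
```

View pics/s3.png

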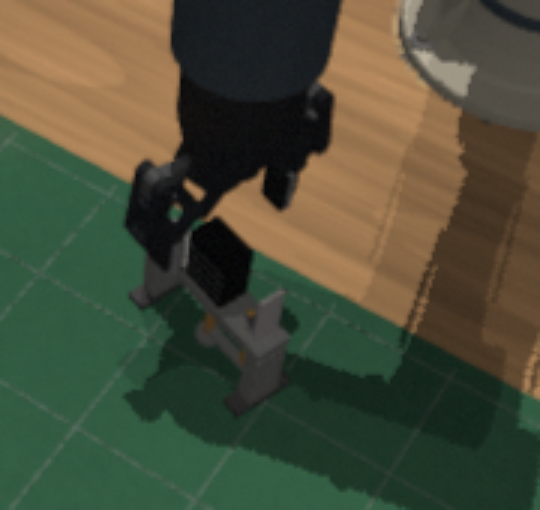

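The fingers straddle the grip along gauge x, but they look a little high or back in this view. I'll project the expected points to check.

```bash
python3 - <<'E'
from h import *
s=load("scene"); t=np.array([.436,-.062,0])
d=np.array([np.cos(np.radians(-19.7)),np.sin(np.radians(-19.7)),0])
for z in(.085,.098,.1,.125):
  for k in(-.05,0,.05): print(z,k,((px(s,t+d*k+[0,0,z])[0]-[300,150])*3).round())
from workcell import *
f=grab_frame("scene"); P=cloud(f); v,u=np.mgrid[:480,:640]
m=(np.hypot(P[...,0]-.436,P[...,1]+.062)<.08)&(P[...,2]>.085)&(P[...,2]<.15)
L=(P[m][:,:2]-t[:2]); e=np.array([-d[1],d[0]])
a=L@d[:2]; b=L@e; z=P[m][:,2]
for lo in np.arange(-.07,.07,.01):
    k=(a>=lo)&(a<lo+.01)
    if k.sum()>3: print(round(lo,3),k.sum(),"gy",b[k].min().round(3),np.median(b[k]).round(3),b[k].max().round(3),"z",z[k].min().round(3),z[k].max().round(3))
E
```

```text
0.085 -0.05 [267. 244.]
0.085 0 [212. 277.]
0.085 0.05 [155. 311.]
0.098 -0.05 [269. 232.]
0.098 0 [214. 266.]
0.098 0.05 [156. 300.]
0.1 -0.05 [270. 231.]
0.1 0 [214. 264.]
0.1 0.05 [156. 299.]
0.125 -0.05 [274. 208.]
0.125 0 [217. 242.]
0.125 0.05 [158. 277.]
-0.05 35 gy -0.008 0.005 0.014 z 0.139 0.15
-0.02 73 gy -0.018 0.017 0.056 z 0.085 0.127
-0.01 164 gy -0.019 0.019 0.057 z 0.085 0.129
0.0 277 gy -0.02 0.01 0.056 z 0.085 0.128
0.01 29 gy -0.015 0.0 0.018 z 0.086 0.122
0.04 9 gy 0.012 0.013 0.014 z 0.143 0.149
0.05 12 gy -0.003 0.008 0.01 z 0.141 0.15
```

```bash
python3 - <<'E'
from h import *
from workcell import *
t=np.array([.436,-.062]); d=np.array([np.cos(np.radians(-19.7)),np.sin(np.radians(-19.7))]); e=np.array([-d[1],d[0]])
for n in("scene","top"):
    f=grab_frame(n); np.savez(n+"3.npz",**f); P=cloud(f)
    L=P[...,:2]-t; a=L@d; b=L@e; z=P[...,2]
    m=(np.hypot(L[...,0],L[...,1])<.09)&(z>.128)&(z<.3)&(f["depth"]>0)
    print(n,m.sum())
    for lo in np.arange(.128,.3,.012):
        k=m&(z>=lo)&(z<lo+.012)
        if k.sum()>3: print(lo.round(3),k.sum(),"gx",a[k].min().round(3),np.median(a[k]).round(3),a[k].max().round(3),"gy",b[k].min().round(3),np.median(b[k]).round(3),b[k].max().round(3))
f=grab_frame("scene"); z=f["depth"]; print((z[200:250:4,340:405:4]*1000).astype(int)); print(get_state()["eef_pos"])
E
```

```text
scene 2227
0.128 7 gx -0.043 0.001 0.049 gy -0.003 0.002 0.012
0.14 68 gx -0.055 -0.042 0.057 gy -0.009 0.009 0.015
0.152 75 gx -0.055 -0.042 0.057 gy -0.008 0.01 0.015
0.164 74 gx -0.055 -0.042 0.057 gy -0.007 0.01 0.015
0.176 60 gx -0.067 0.044 0.074 gy -0.005 0.014 0.017
0.188 225 gx -0.073 0.044 0.075 gy -0.009 0.011 0.02
0.2 222 gx -0.073 0.034 0.075 gy -0.01 0.014 0.021
0.212 184 gx -0.069 0.028 0.073 gy -0.01 0.014 0.023
0.224 228 gx -0.069 0.025 0.071 gy -0.01 0.014 0.024
0.236 252 gx -0.068 0.044 0.069 gy -0.01 0.007 0.017
0.248 95 gx -0.019 0.034 0.039 gy -0.018 0.015 0.04
0.26 197 gx -0.021 0.026 0.038 gy -0.02 0.029 0.041
0.272 204 gx -0.021 0.026 0.039 gy -0.016 0.028 0.041
0.284 197 gx -0.021 0.027 0.039 gy -0.02 0.029 0.041
0.296 139 gx -0.012 0.025 0.038 gy -0.013 0.026 0.04
top 169
0.176 12 gx -0.07 -0.048 0.078 gy -0.011 -0.009 0.012
0.188 20 gx -0.07 -0.047 0.078 gy -0.013 -0.008 0.009
0.2 7 gx -0.068 -0.064 0.073 gy -0.011 -0.011 0.005
0.212 11 gx -0.067 0.06 0.075 gy -0.011 -0.004 0.012
0.224 25 gx -0.066 -0.052 0.073 gy -0.012 -0.004 0.012
0.236 93 gx -0.065 -0.
[... 541 characters left out ...]
099 1099 1099
  1093 1097 1098]
 [1087  842  848  821  851  844  850 1088  935 1088 1092 1089 1092 1088
  1089 1086 1090]
 [1084  847  839  833  848  848  926  923  927  926 1083 1084 1084 1080
  1083 1082 1083]
 [1074 1076  837  837  863  863  938  921  921  921  921 1075 1080 1074
  1077 1074 1075]
 [1069 1065 1067  884  870  870  944  927  916  913  915  923 1065 1070
  1072 1068 1067]
 [1062 1060 1029 1011  884  886  956  941  922  912  923 1060 1058 1059
  1061 1064 1060]
 [1054 1055 1039 1020 1035  977  966  951  931  926  938 1050 1054 1054
  1051 1051 1049]
 [1051 1041 1037 1035 1051 1044  971  957  941  940  953 1050 1046  904
  1048 1045 1048]]
[ 0.43708243 -0.06102124  0.0853622 ]
```

The depth puts the open fingertips at z ≈ 0.135, about 37 mm higher than the reported TCP z implies; horizontally they are centred on the grip. I trust the picture over the reported height, so I'll go down part way and measure again. The open fingers clear everything on the way.

Call:
jog_arm:
  steps:
    - [[0,0,0.1,0,-1],[0,0,0.2,0,-1],[0,0,0.2,0,-1],[0,0,0.2,0,-1]]

```text
clock: 3.37
eef_pos: [0.4363, -0.0611, 0.0645]
eef_rot: [-0.0, -0.576, 0.817, -0.0]
wrist_force: [0.8, 0.6, 0.2]
opening: 0.999
grip_force: 0.0
```

```bash
cat > tip.py <<'E'
from h import *
from workcell import *
def tips(show=None):
    s=get_state(); q=s["eef_rot"]; M=R.from_quat([q[1],q[2],q[3],q[0]]).as_matrix(); t=s["eef_pos"]
    f=grab_frame("scene"); P=cloud(f); L=(P-t)@M   # tool frame
    print(t.round(4),"t",s["clock"],"F",s["wrist_force"].round(1),"op",s["opening"],"tilt",M[:,2].round(3))
    for sg in(-1,1):
        k=(f["depth"]>0)&(abs(L[...,0])<.02)&(sg*L[...,1]>.035)&(sg*L[...,1]<.065)&(L[...,2]>-.11)&(P[...,2]>.03)
        z=np.sort(P[k][:,2]); print("finger",sg,len(z),"lowest z",z[:12:3].round(3))
    if show: 
        im=cv2.resize(f["color"][150:320,300:480],None,fx=3,fy=3); cv2.imwrite(show,im[:,:,::-1])
if __name__=="__main__":
    import sys; tips(sys.argv[1] if len(sys.argv)>1 else None)
E
python3 tip.py pics/s4.png
```

```text
[ 0.4363 -0.0611  0.0645] t 3.3667 F [0.8 0.6 0.2] op 0.9992648096190455 tilt [-0. -0. -1.]
finger -1 152 lowest z [0.119 0.122 0.123 0.125]
finger 1 190 lowest z [0.115 0.118 0.119 0.12 ]
```

View pics/s4.png

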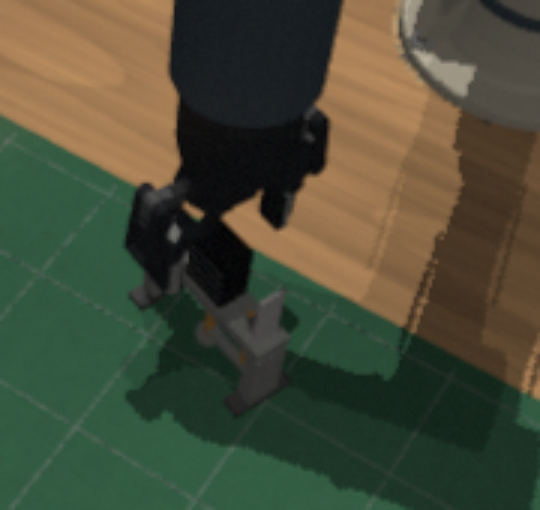

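Tips have dropped to z ≈ 0.116 with no contact, which confirms the same 38 mm height offset. I need about 19 mm more, so that the closed tips end at about 0.083, above the beam top at 0.075. Then I'll close.

Call:
jog_arm:
  steps:
    - [[0,0,0.07,0,-1],[0,0,0.14,0,-1],[0,0,0.19,0,-1],[0,0,0.19,0,-1],[0,0,0.19,0,-1]]

```text
clock: 3.83
eef_pos: [0.4359, -0.0611, 0.0447]
eef_rot: [-0.001, -0.576, 0.817, 0.0]
wrist_force: [0.6, -0.9, 0.7]
opening: 0.997
grip_force: 0.0
```

```bash
python3 tip.py
```

```text
[ 0.4359 -0.0611  0.0447] t 3.8333 F [ 0.6 -0.9  0.7] op 0.997427707474847 tilt [-0.001 -0.    -1.   ]
finger -1 139 lowest z [0.1   0.102 0.103 0.107]
finger 1 176 lowest z [0.097 0.098 0.101 0.101]
```

Call:
jog_arm:
  steps:
    - [[0,0,0,0,1],[0,0,0,0,1],[0,0,0,0,1],[0,0,0,0,1],[0,0,0,0,1],[0,0,0,0,1],[0,0,0,0,1],[0,0,0,0,1]]
  squeeze: 45

```text
clock: 4.55
eef_pos: [0.436, -0.0609, 0.0451]
eef_rot: [-0.0, -0.576, 0.817, 0.0]
wrist_force: [-0.8, 0.4, 0.9]
opening: 0.299
grip_force: 48.4
```

Opening of 25.4 mm matches the 26 mm grip. Lifting.

Call:
jog_arm:
  steps:
    - [[0,0,-0.1,0,1],[0,0,-0.2,0,1],[0,0,-0.3,0,1],[0,0,-0.4,0,1],[0,0,-0.5,0,1],[0,0,-0.6,0,1],[0,0,-0.6,0,1],[0,0,-0.6,0,1]]

```text
clock: 5.22
eef_pos: [0.4358, -0.0607, 0.1044]
eef_rot: [-0.0, -0.576, 0.818, 0.0]
wrist_force: [0.4, 0.9, -6.2]
opening: 0.301
grip_force: 47.7
```

```bash
python3 go.py 0.594 -0.2436 0.105 160.3; python3 - <<'E'
from h import *
from workcell import *
f=grab_frame("scene"); np.savez("lift.npz",**f); im=cv2.resize(f["color"][130:310,230:440],None,fx=3,fy=3); cv2.imwrite("pics/lift.png",im[:,:,::-1])
E
```

```text
tcp [ 0.4358 -0.0607  0.1044] tooly 160.3 shift/0.1 [ 1.189 -2.106 -0.009] roll 0.0 j [ 0.22  0.09 -0.33 -0.   -1.16 -0.56] t 5.2167 F [ 0.4  0.9 -6.2] tilt [-0.001  0.001 -1.   ]
```

View pics/lift.png

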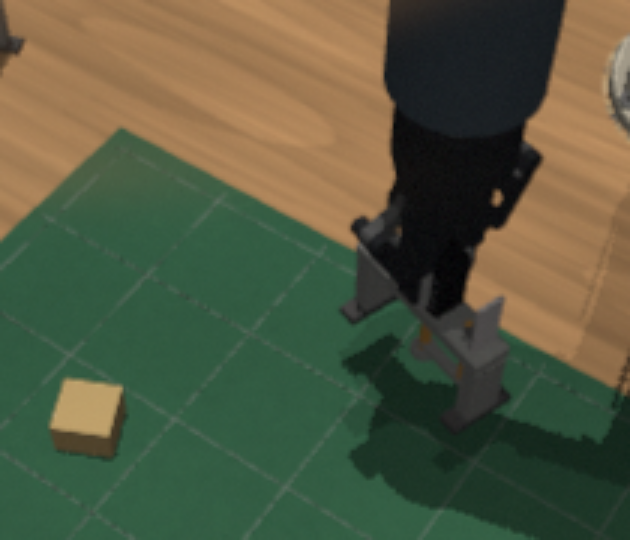

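The gauge hangs level, wrist force -6 N; the block is at crop (88,405) with a clear path to it. Carrying it over at this height.

Call:
jog_arm:
  steps:
    - [[0.07,-0.12,0,0,1],[0.2,-0.35,0,0,1],[0.33,-0.58,0,0,1],[0.46,-0.81,0,0,1],[0.55,-0.98,0,0,1]]

```text
clock: 5.68
eef_pos: [0.5102, -0.1471, 0.1034]
eef_rot: [-0.001, -0.576, 0.818, 0.001]
wrist_force: [0.3, 0.4, -5.1]
opening: 0.298
grip_force: 47.8
```

Call:
jog_arm:
  steps:
    - [[0.12,-0.22,0,0,1],[0.25,-0.44,0,0,1],[0.38,-0.66,0,0,1],[0.48,-0.84,0,0,1],[0.52,-0.92,0,0,1],[0.52,-0.92,0,0,1],[0.52,-0.92,0,0,1]]

```text
clock: 6.27
eef_pos: [0.5782, -0.2253, 0.1033]
eef_rot: [-0.001, -0.576, 0.818, 0.001]
wrist_force: [-0.4, -0.1, -5.7]
opening: 0.298
grip_force: 47.8
```

```bash
python3 go.py 0.593 -0.243 0.105 160.3
```

```text
tcp [ 0.5782 -0.2253  0.1033] tooly 160.3 shift/0.1 [ 0.117 -0.199 -0.018] roll -0.0 j [-0.12  0.43  0.14 -0.   -1.28 -0.22] t 6.2667 F [-0.4 -0.1 -5.7] tilt [-0.003  0.001 -1.   ]
```

Call:
jog_arm:
  steps:
    - [[0.06,-0.1,0,0,1],[0.117,-0.199,0,0,1],[0.117,-0.199,0,0,1],[0.117,-0.199,0,0,1],[0.117,-0.199,0,0,1]]

```text
clock: 6.68
eef_pos: [0.5932, -0.2423, 0.1048]
eef_rot: [-0.0, -0.576, 0.817, 0.001]
wrist_force: [-0.5, 0.3, -5.8]
opening: 0.299
grip_force: 47.7
```

```bash
python3 go.py 0.593 -0.243 0.105 160.3; python3 - <<'E'
from h import *
from workcell import *
v,u=np.mgrid[:480,:640]; c0=np.array([.593,-.243])
for n,b in(("scene",(.592,-.2425)),("top",(.5932,-.246))):
    f=grab_frame(n); np.savez(n+"5.npz",**f); P=cloud(f); g=f["color"].astype(int)
    m=(np.hypot(P[...,0]-c0[0],P[...,1]-c0[1])<.085)&(P[...,2]>.124)&(P[...,2]<.142)&(g.max(-1)>75)&(f["depth"]>0)
    q=P[m]
    if len(q)>20:
        c,sz,a=cv2.minAreaRect(q[:,:2].astype(np.float32)); print(n,len(q),"z",np.median(q[:,2]).round(4),"beam",np.round(c,4),np.round(sz,3),round(a,1),"block0",b)
    m=(np.hypot(P[...,0]-c0[0],P[...,1]-c0[1])<.05)&(P[...,2]>.029)&(P[...,2]<.037); q=P[m]
    if len(q)>20: c,sz,a=cv2.minAreaRect(q[:,:2].astype(np.float32)); print(" block now",len(q),np.round(c,4),np.round(sz,3),round(a,1))
    if n=="scene": cv2.imwrite("pics/over.png",cv2.resize(f["color"][150:320,170:370],None,fx=3,fy=3)[:,:,::-1])
E
```

```text
tcp [ 0.5932 -0.2423  0.1048] tooly 160.4 shift/0.1 [ 0.007 -0.001 -0.002] roll 0.001 j [-0.14  0.47  0.2  -0.   -1.3  -0.2 ] t 6.6833 F [-0.5  0.3 -5.8] tilt [-0.001  0.001 -1.   ]
 block now 222 [ 0.5938 -0.2443] [0.045 0.039] 25.8
top 143 z 0.1344 beam [ 0.5914 -0.2463] [0.126 0.03 ] 73.5 block0 (0.5932, -0.246)
 block now 30 [ 0.5861 -0.2431] [0.056 0.015] 71.6
```

View pics/over.png

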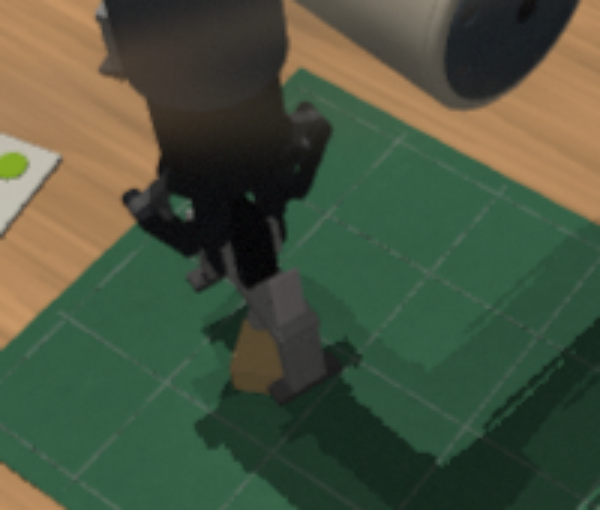

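The picture shows the gauge straddling the block, with the leg at (305,360) in front of the block at (255,360). In the top view the beam centre (0.591, -0.246) agrees with the block centre (0.593, -0.246) to 2 mm. Lowering, with a +1.5 mm world x correction.

Call:
jog_arm:
  steps:
    - [[0.003,-0.013,0.1,0,1],[0.003,-0.013,0.2,0,1],[0.003,-0.013,0.3,0,1],[0.003,-0.013,0.38,0,1],[0.003,-0.013,0.46,0,1],[0.003,-0.013,0.53,0,1],[0.003,-0.013,0.56,0,1],[0.003,-0.013,0.56,0,1]]

```text
clock: 7.45
eef_pos: [0.5946, -0.244, 0.0482]
eef_rot: [-0.001, -0.576, 0.817, 0.001]
wrist_force: [-0.9, 0.3, -3.3]
opening: 0.296
grip_force: 48.0
```

Call:
jog_arm:
  steps:
    - [[0,0,0.01,0,1],[0,0,0.02,0,1],[0,0,0.025,0,1],[0,0,0.025,0,1]]

```text
clock: 7.78
eef_pos: [0.5953, -0.2443, 0.047]
eef_rot: [0.0, -0.576, 0.817, -0.0]
wrist_force: [-0.3, -0.6, -3.0]
opening: 0.3
grip_force: 48.0
```

```bash
python3 go.py 0.593 -0.243 0.045 160.3
```

```text
tcp [ 0.5953 -0.2443  0.047 ] tooly 160.3 shift/0.1 [-0.005  0.026  0.02 ] roll 0.0 j [-0.15  0.51  0.11  0.   -1.17 -0.2 ] t 7.7833 F [-0.3 -0.6 -3. ] tilt [ 0.001 -0.    -1.   ]
```

Spring load shows (-5.7 → -3 N), but the legs are not down yet. Continuing gently.

Call:
jog_arm:
  steps:
    - [[0,0,0.01,0,1],[0,0,0.015,0,1],[0,0,0.015,0,1],[0,0,0.015,0,1]]

```text
clock: 8.12
eef_pos: [0.5952, -0.2443, 0.0452]
eef_rot: [0.0, -0.576, 0.817, -0.0]
wrist_force: [-0.0, -0.6, -2.9]
opening: 0.294
grip_force: 48.2
```

Call:
jog_arm:
  steps:
    - [[0,0,0.005,0,1],[0,0,0.01,0,1],[0,0,0.01,0,1]]

```text
clock: 8.37
eef_pos: [0.5953, -0.2443, 0.0451]
eef_rot: [0.0, -0.576, 0.817, -0.001]
wrist_force: [-2.5, 1.6, 2.8]
opening: 0.293
grip_force: 48.8
```

```bash
cat > chk.py <<'E'
from h import *
from workcell import *
c0=np.array([.5935,-.245]); e=np.array([np.cos(np.radians(70.3)),np.sin(np.radians(70.3))])
print({k:np.round(get_state()[k],2).tolist() for k in("clock","wrist_force","opening")})
for n in("scene","top"):
    f=grab_frame(n); P=cloud(f); g=f["color"].astype(int)
    m=(np.hypot(P[...,0]-c0[0],P[...,1]-c0[1])<.085)&(P[...,2]>.066)&(P[...,2]<.084)&(g.max(-1)>75)&(f["depth"]>0)
    q=P[m]; 
    if len(q)<20: print(n,len(q)); continue
    c,sz,a=cv2.minAreaRect(q[:,:2].astype(np.float32)); b=(q[:,:2]-c0)@e
    k=np.polyfit(b,q[:,2],1); print(n,len(q),"beam",np.round(c,4),np.round(sz,3),round(a,1),"z at -57,57mm",np.polyval(k,[-.057,.057]).round(4))
    if n=="scene": cv2.imwrite("pics/end.png",cv2.resize(f["color"][190:330,190:350],None,fx=4,fy=4,interpolation=cv2.INTER_CUBIC)[:,:,::-1])
E
python3 chk.py
```

```text
{'clock': 8.37, 'wrist_force': [-2.51, 1.61, 2.8], 'opening': 0.29}
scene 10
top 137 beam [ 0.5957 -0.2483] [0.126 0.03 ] 70.7 z at -57,57mm [0.0744 0.0744]
```

Beam level at z = 0.074 at both ends, so both legs stand on the mat, centred within about 2-3 mm. Letting go and rising.

Call:
jog_arm:
  steps:
    - [[0,0,0,0,0.2],[0,0,0,0,0],[0,0,0,0,-0.3],[0,0,0,0,-0.6],[0,0,0,0,-1],[0,0,0,0,-1],[0,0,0,0,-1],[0,0,0,0,-1]]

```text
clock: 9.13
eef_pos: [0.5951, -0.2441, 0.044]
eef_rot: [0.0, -0.576, 0.817, -0.0]
wrist_force: [-0.4, 0.2, 0.0]
opening: 0.999
grip_force: 0.0
```

Call:
jog_arm:
  steps:
    - [[0,0,-0.1,0,-1],[0,0,-0.25,0,-1],[0,0,-0.4,0,-1],[0,0,-0.6,0,-1],[0,0,-0.8,0,-1],[0,0,-1,0,-1],[0,0,-1,0,-1]]

```text
clock: 9.72
eef_pos: [0.5974, -0.2454, 0.1502]
eef_rot: [0.002, -0.576, 0.817, -0.004]
wrist_force: [-0.2, -0.7, 0.7]
opening: 1.006
grip_force: 0.0
```

Call:
jog_arm:
  steps:
    - [[0.3,0.2,-0.2,0,-1],[0.6,0.5,-0.3,0,-1],[0.8,0.7,-0.4,0,-1],[1,1,-0.4,0,-1],[1,1,-0.4,0,-1],[1,1,-0.4,0,-1]]

```text
clock: 10.22
eef_pos: [0.4659, -0.3053, 0.1856]
eef_rot: [0.001, -0.575, 0.818, -0.001]
wrist_force: [0.3, 0.5, -1.3]
opening: 1.002
grip_force: 0.0
```

```bash
python3 chk.py
```

```text
{'clock': 10.22, 'wrist_force': [0.26, 0.45, -1.25], 'opening': 1.0}
scene 261 beam [ 0.5944 -0.2438] [0.128 0.03 ] 70.9 z at -57,57mm [0.0751 0.0755]
top 0
```

View pics/end.png

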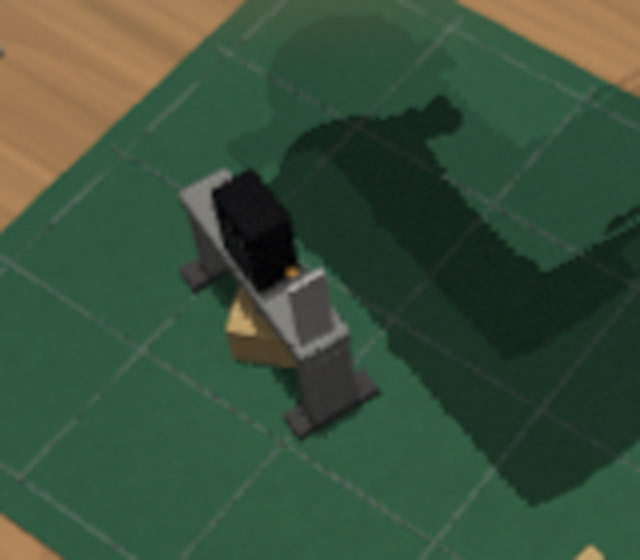

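The gauge stands level on both legs, soles at (205,275) and (335,405), over the block at (255,335). In the scene view its centre is within 3 mm of the block's centre. The gripper is clear, so I'm handing in.

```bash
python3 -c "
from workcell import *
print(close_job())"
```

```text
the job is handed in; nothing more can be done
None
```

The gauge is standing level on the mat with its foot within about 3 mm of the middle of the block, the gripper is clear of it, and I handed the job in at about 10 s; I did not read the foot's height from the scale, and after release I did not re-check the resin parts.

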